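Close up the tap and die case: wrench in, lid down, latch up

TASK

Close up the open tap and die case with the fingertips alone: push the tap wrench that sticks out over its front wall in until it lies flat inside the case, push the raised lid down until it is flush, and only then push the small front latch up against the lid. Pick nothing up, leave the case about where it stands, and do not disturb the three loose tools beside it.

Things in the scene. Friction and masses are not known exactly. Their poses are not given: they have to be found in the camera images.
- tap_case: Black tap and die case, loose, about 1.6 kg, base 240 x 150 mm (x from -120 to +120, y from -75 to +75). Origin: centre of its underside; +x from the front (latch) to the back (hinge), z up. Walls 3 mm thick, rims 22 mm above the underside; the inner floor is flat, 13 mm above the underside and 234 x 144 mm. Pushed level it starts to slide at about 9 N.
- tap_case_lid (a joint): Angle of the lid in rad: 0 shut and flush, about 1.6 upright, stop at 1.92. Its hinge line runs along the case's y at x = +123 mm, z = 22 mm. The lid is a shallow tray 150 mm wide that reaches 242 mm from the hinge, its outer face 14 mm outside the hinge plane (36 mm above the underside when shut). A stiff friction hinge (0.22 N m): the lid stays where it is left.
- lid_edge (a point): Middle of the lid's free front edge, on the outer face: at x = -120, y = 0, z = 36 mm of the case when shut. It swings with the lid.
- tap_case_latch (a joint): Angle of the front latch in rad: 0 upright against the lid (fastened), grows as it leans out to -x of the case, stop at 1.22. A flap 32 mm wide, 19 mm tall, 6 mm thick, amid the case's front, hinged along y at x = -122, z = 13 mm; light friction (0.02 N m), starts at 0.3 to 0.52. A finger standing upright before it, tip near the slab, swings it up when pushed to +x (rising a little helps).
- latch_tip (a point): Middle of the latch's free end: at x = -122, y = 0, z = 32 mm of the case when fastened. It swings with the latch.
- tap_wrench: Steel bar tap wrench, loose, 0.11 kg, 170 mm long along its x: a 44 x 20 x 14 mm body in the middle and two round knurled 11 mm handles. Origin: centre of its underside, +x toward the end that lies inside the case. At the start one handle rests on the front wall and sticks out beside the latch (+y side of the case), the other end lies on the inner floor.
- tap_wrench_end (a point): Tip of the handle that sticks out at the front, on the handle's axis (7 mm above the wrench's underside).
- adj_wrench: Bystander: adjustable wrench, 47 x 194 x 12 mm, loose on the slab beside the case. Origin: centre of its underside, y along its length.
- punch_long: Bystander: long drift punch, 14 x 190 x 14 mm, loose on the slab on the other side of the case. Origin: centre of its underside, y along its length.
- punch_short: Bystander: short punch, 13 x 140 x 13 mm, loose beside the long one. Origin: centre of its underside, y along its length.

How it is judged:
On the way, in this order (a step that is already met when the one before it is completed fails the run):
1. the tap wrench lies flat inside the case, the lid still raised (x of tap_wrench in the frame of tap_case between -0.04 and 0.06 m and y of tap_wrench in the frame of tap_case between -0.07 and 0.07 m and x of tap_wrench_end in the frame of tap_case above -0.117 m and z of tap_wrench_end in the frame of tap_case below 0.026 m and z of tap_wrench in the frame of tap_case below 0.018 m and value of joint tap_case_lid above 0.1 rad), for 0.2 s.
2. the lid is down flush while the latch still leans out (x of tap_wrench in the frame of tap_case between -0.04 and 0.06 m and y of tap_wrench in the frame of tap_case between -0.07 and 0.07 m and x of tap_wrench_end in the frame of tap_case above -0.117 m and z of tap_wrench_end in the frame of tap_case below 0.026 m and z of tap_wrench in the frame of tap_case below 0.018 m and value of joint tap_case_lid below 0.02 rad and value of joint tap_case_latch above 0.2 rad), for 0.2 s.
At the end, for the whole second after the job is handed in: The wrench lies wholly inside the case, the lid is shut to within 0.02 rad (5 mm at its edge), the latch stands up against the lid to within 0.1 rad, and the case is level and at rest (x of tap_wrench in the frame of tap_case between -0.04 and 0.06 m and y of tap_wrench in the frame of tap_case between -0.07 and 0.07 m and x of tap_wrench_end in the frame of tap_case above -0.117 m and z of tap_wrench_end in the frame of tap_case below 0.026 m and z of tap_wrench in the frame of tap_case below 0.018 m and value of joint tap_case_lid below 0.02 rad and value of joint tap_case_latch below 0.1 rad and linear speed of tap_case below 0.02 m/s and angle between tap_case's own z axis and vertical below 0.05 rad); the robot touches nothing.
It fails at once if the tap wrench is lifted more than 40 mm off its place (height (world z) of tap_wrench above 0.06 m).
It fails at once if the case is lifted more than 15 mm (height (world z) of tap_case above 0.015 m).
It fails at once if the case is tipped more than 0.15 rad (angle between tap_case's own z axis and vertical above 0.15 rad).
It fails at once if the case is shoved more than 60 mm (distance of tap_case from where it was at the start of the episode above 0.06 m).
It fails at once if a loose tool beside the case is moved more than 20 mm (distance of any of adj_wrench, punch_long, punch_short from where it was at the start of the episode above 0.02 m).
It also fails if it takes over 66 s, if anything falls off the work surface, if the arm or the gripper's body presses on something with over 40 N, if the wrist force passes 120 N, or if a joint passes its speed limit or range.

ROBOT

A 6-joint arm with a two-finger parallel gripper is mounted at the origin on a cart in front of the work surface, level with it; the furniture and walls round the work are solid. World frame = base frame: x ahead of the robot, y to its left, z up, the work surface at z = 0. Lengths are in m, angles in rad, forces in N, time in s.
With the tool pointing down it reaches from about 0.35 to 0.775 m from the base axis. Payload 5.5 kg.
Tool frame: the origin (TCP) lies at the very end of the fingers, on their centre line; the grasp point (between the pads) lies 19 mm behind it; z points along the fingers, y is the line along which they close (so a half turn about z gives the same grasp; the last joint's range is limited). The gripper opens to 85 mm and grips with 20 to 120 N. Pads are 22 mm wide; open, the fingers measure 114 mm over their backs; the gripper's body (76 mm by 85 mm) begins 54 mm behind the grasp point. The pads swing forward as they close: fully open they stand 13 mm farther back than shut.
Start: joints at [-1.347, 0.313, 0.046, 1.304, 0, 1.431], TCP at [0.205, -0.537, 0.231] pointing down, gripper open.
Joint ranges: [-2.76, 2.76], [-0.86, 1.69], [-1.03, 1.26], [-2.2, 2.34], [-1.47, 1.5], [-3.14, 3.14]. Speed limits (rad/s): [2.57, 2.57, 3.14, 3.14, 3.14, 3.14].

INTERFACE

Orientations are given as a unit quaternion [w, x, y, z].
In Python, from workcell import env, imaging, ticket gives the robot as it stands. The module is installed in compiled form; this text tells all that it offers.
- The arm moves only by the tool apply_moves, never from a script. Its argument "rows" is a list of rows, each an object with "xyz": the shift along the tool's x, y, z in mm, a list of three; "turn": the turn, a rotation vector about the tool's x, y, z in rad, a list of three; "grip": the opening, from 0 (shut) to 1 (fully open). A call has 1 to 12 rows; each row is the pose to reach, as a shift and turn from the pose commanded when the call began, along the tool's axes at that moment; what a row does not reach only later rows make up. A row lasts 1/12 s, in which the tool goes at most 41.7 mm and 7.16 degrees, less where a joint would pass 70% of its speed; a pose out of reach is approached as far as the arm can. A call with a gripper value outside its range is refused whole. The fingers move at their own pace and stop on an object; "force" is the grip in N (left out, the last holds). Time passes only in rows, so rows that repeat a pose let the fingers close. It gives the time, the measured TCP pose, the force, the opening and the grip force at its end, in the units of the state.
- env.get_state(): the state, without advancing time (a new reading comes with each control period).
- imaging.read_camera(name): name is "scene" or "top"; returns a dict with "color" (480x640x3 uint8, blue, green, red), "z_map" (480x640 float32, m along the optical axis (not along the pixel's ray), 0 where there is no reading), "camera_matrix" (3x3 intrinsics, pixels), "view" (4x4, takes a point from world to camera coordinates). Camera axes: x right, y down, z forward; pixel columns grow to the right and rows downward; lengths in m; the calibration is good to about 2 mm. A picture is of the moment at which its call begins.
- ticket.hand_in(): hands the job in; it is judged then, once.
The state is a dict: "clock": time; "joint_pos": joint angles; "qvel": joint speeds; "tau": joint torques, N m; "tcp_pos": TCP position; "orientation": TCP orientation; "wrist_force": force on the tool from outside, world axes, zero at the start; "ft_torque": the same for the moment, N m; "finger_gap": finger opening in m; "grip_force": force on a finger pad.
Only numpy, scipy, OpenCV 4.12 (cv2) and the standard library are available. Lean on these libraries where they do the work, as an engineer would, in place of code of your own. Each camera call takes 0.05 s, during which the arm holds its last target. There are 200 camera calls.

## Working session

There is one attempt and no reset: what is moved stays moved. The work goes in short steps, Python scripts to look and compute and a tool call to move; the robot and the scene stay as the last step left them, time stands still between calls to the robot, and variables do not carry over. Pictures are saved under pics/ and viewed, at most 10 in all, crops included, and the job is handed in when it is done.

Besides the shell and the picture viewer there is one more tool, called after ">>>" as name(argument=value, ...) on one line, values as JSON. apply_moves: Moves the arm, as the interface text tells. Its arguments: {"type":"object","properties":{"rows":{"type":"array"},"force":{"type":"number"}},"required":["rows"]}

```bash
mkdir -p pics
cat > h.py <<'E'
import numpy as np, cv2
from workcell import env, imaging
def cam(n):
    c=imaging.read_camera(n); return c
def pts(c):
    K=np.array(c["camera_matrix"]);V=np.array(c["view"]);z=c["z_map"]
    v,u=np.mgrid[:480,:640]
    P=np.stack([(u-K[0,2])/K[0,0]*z,(v-K[1,2])/K[1,1]*z,z],-1)
    W=(P-V[:3,3])@V[:3,:3]
    W[z==0]=np.nan
    return W
E
python3 - <<'E'
from h import *
print(env.get_state())
for n in("scene","top"):
    c=cam(n);cv2.imwrite(f"pics/{n}0.png",c["color"]);np.savez(f"pics/{n}0.npz",**c)
    V=np.array(c["view"]);print(n,-V[:3,:3].T@V[:3,3],V[2,:3])
E
```

```text
{'clock': 0.0, 'joint_pos': array([-1.34664579e+00,  3.14038340e-01,  4.50144271e-02,  1.30356632e+00,
        1.76245506e-07,  1.43120499e+00]), 'qvel': array([ 0.00037308,  0.00065035,  0.00062013, -0.00087474, -0.00013456,
        0.00128827]), 'tau': array([ 1.67017475e-03, -4.80628538e+01,  2.98532420e+01,  1.93752546e-02,
        2.82061461e-05, -4.09508289e-06]), 'tcp_pos': array([ 0.2044581 , -0.53690897,  0.23040175]), 'orientation': array([-8.96155902e-04,  9.83506622e-01,  1.80869897e-01, -3.78235071e-05]), 'wrist_force': array([-0.26335447, -0.26848392,  0.04262686]), 'ft_torque': array([0.00062899, 0.01848043, 0.0260219 ]), 'grip_force': 0.0, 'finger_gap': 0.08503919686186502}
scene [ 0.23262767 -0.5417685   0.63404066] [ 0.37003575  0.62311442 -0.68905875]
top [ 0.49638919 -0.02342401  0.89185545] [ 0.05447387  0.02724898 -0.99814332]
```

View pics/scene0.png

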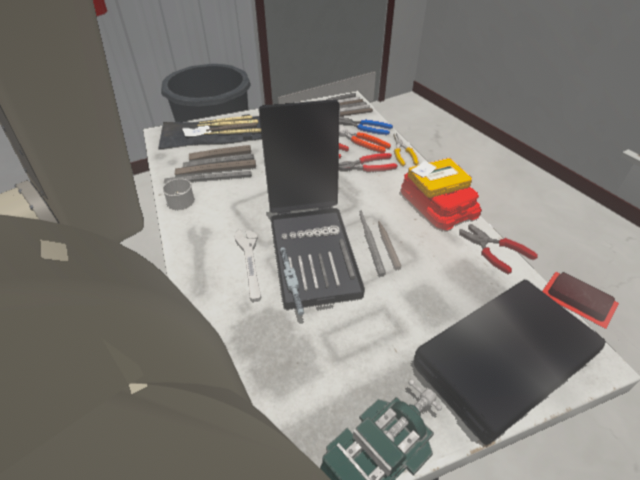

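View pics/top0.png

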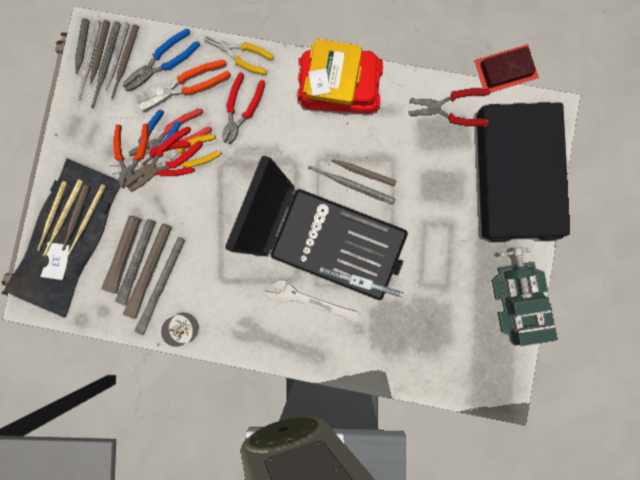

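The case is centred near (340,245) in the top view, with its latch at (400,267) and the wrench's outer end at (402,294). The raised lid is at (262,210), the adjustable wrench at (310,297) and the punches at (355,180). Next I'll measure these.

Run:
```python
from h import *
c=dict(np.load("pics/top0.npz"));W=pts(c);g=c["color"].max(-1).astype(int)
for p in [(340,245),(385,296),(403,233),(403,294),(360,284),(399,267),(262,210),(420,330),(310,297),(345,235),(306,190),(277,258)]:
    print(p,W[p[1],p[0]].round(4))
# dark low region: case base
reg=np.zeros((480,640),bool);reg[150:310,220:415]=1
z=W[...,2]
m=reg&(z>.008)&(z<.03)&(g<90)
m=cv2.morphologyEx(m.astype(np.uint8),cv2.MORPH_CLOSE,np.ones((9,9)))
m=cv2.morphologyEx(m,cv2.MORPH_OPEN,np.ones((9,9)))
n,l,s,_=cv2.connectedComponentsWithStats(m);k=1+s[1:,4].argmax();print(s)
q=W[l==k];q=q[np.isfinite(q[:,0])]
r=cv2.minAreaRect(q[:,:2].astype(np.float32)*1000);print("base",r,cv2.boxPoints(r))
rim=reg&(z>.018)&(z<.026)&(g<90)&(l==k);q=W[rim]
r=cv2.minAreaRect(q[:,:2].astype(np.float32)*1000);print("rim",r,cv2.boxPoints(r))
lid=reg&(z>.06)&(g<90);q=W[lid];r=cv2.minAreaRect(q[:,:2].astype(np.float32)*1000);print("lid",r,cv2.boxPoints(r),np.percentile(q[:,2],[1,50,99]))
C=cv2.resize(c["color"][150:310,220:420],None,fx=4,fy=3.75,interpolation=cv2.INTER_CUBIC)[:600,:800]
cv2.imwrite("pics/crop0.png",C)
```

```text
(340, 245) [ 0.5226 -0.0244  0.0178]
(385, 296) [ 0.4222 -0.116   0.0043]
(403, 233) [ 0.5486 -0.1496  0.0148]
(403, 294) [ 0.4266 -0.1523  0.002 ]
(360, 284) [ 0.4468 -0.0644  0.0319]
(399, 267) [ 0.4811 -0.1399  0.0314]
(262, 210) [0.5763 0.1095 0.1506]
(420, 330) [ 0.3557 -0.1866  0.0015]
(310, 297) [0.418  0.0341 0.0101]
(345, 235) [nan nan nan]
(306, 190) [ 0.6352  0.047  -0.0014]
(277, 258) [0.4948 0.1023 0.0081]
[[     0      0    640    480 298282]
 [   266    189    140    110   8918]]
base ((526.6538696289062, -17.796600341796875), (261.40576171875, 148.93409729003906), 69.67816925048828) [[ 411.42972 -114.50221]
 [ 551.0936  -166.22598]
 [ 641.87805   78.90901]
 [ 502.2141   130.63278]]
rim ((526.255859375, -18.871078491210938), (255.0679168701172, 148.93409729003906), 69.67816925048828) [[ 412.13223  -112.60501 ]
 [ 551.7962   -164.32878 ]
 [ 640.3795     74.862854]
 [ 500.7155    126.586624]]
lid ((572.5386352539062, 106.73464965820312), (22.50833511352539, 148.4661865234375), 69.36376190185547) [[499.10223  122.364815]
 [638.0423    70.040344]
 [645.97504   91.104485]
 [507.03497  143.42896 ]] [0.0631609  0.18479918 0.26682459]
```

View pics/crop0.png

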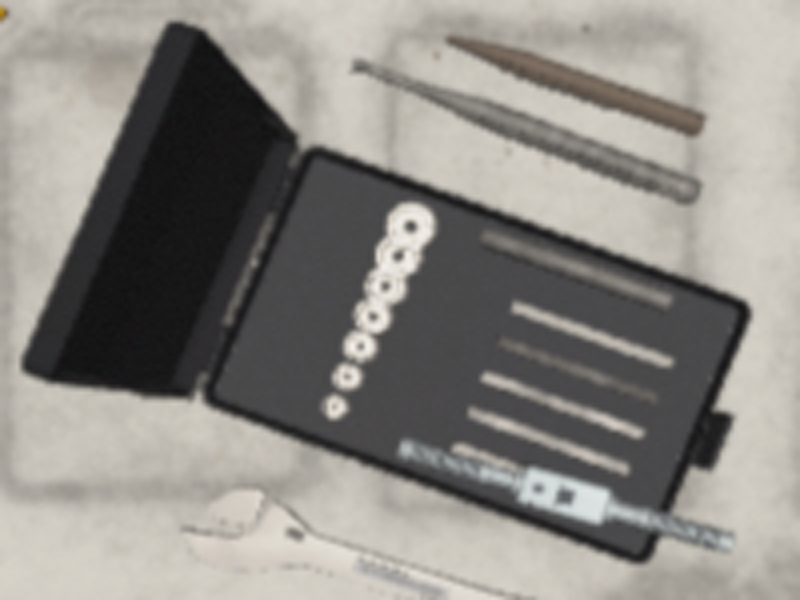

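The crop shows the case's rim corners at crop pixels (300,150), (205,400), (645,560) and (750,310). The wrench runs from (402,448) to its tip at (735,542), with its body centre at (565,497). The latch is at (715,440).

```bash
cat >> h.py <<'E'
def ray(c,u,v,z):
    K=np.array(c["camera_matrix"]);V=np.array(c["view"]);R=V[:3,:3]
    o=-R.T@V[:3,3];d=R.T@np.linalg.solve(K,[u,v,1.]);return o+d*(z-o[2])/d[2]
E
python3 - <<'E'
from h import *
c=dict(np.load("pics/top0.npz"))
f=lambda x,y,z:ray(c,220+x/4,150+y/3.75,z)
P=[f(*p,.022) for p in [(303,146),(206,402),(645,562),(752,310)]]
for p in P:print(p.round(4))
print([np.linalg.norm(P[i]-P[(i+1)%4]).round(4) for i in range(4)])
o=np.mean(P,0);d=(P[0]+P[1]-P[2]-P[3])[:2];d/=np.linalg.norm(d);y=np.array([-d[1],d[0]]);print("case",o,d,np.degrees(np.arctan2(d[1],d[0])))
for n,p in dict(tip=(735,542,.03),inner=(402,448,.0185),body=(565,497,.03),latch=(720,440,.03),ltop=(733,412,.03),lbot=(710,470,.03),lp1=(690,200,.007),lp0=(355,65,.004),adj=(185,528,.006),adj1=(260,488,.006),adj2=(520,600,.006)).items():
    w=f(*p)[:2];print(n,w.round(4),((w-o[:2])@d).round(4),((w-o[:2])@y).round(4))
# lid angle
W=pts(c);g=c["color"].max(-1);z=W[...,2];reg=np.zeros((480,640),bool);reg[150:260,220:300]=1
q=W[reg&(z>.06)&(g<90)];x=(q[:,:2]-o[:2])@d;
for a in(.08,.12,.16,.2,.24):
  k=abs(q[:,2]-a)<.01;print(a,k.sum(),np.percentile(x[k],[5,50,95]).round(4))
k=q[:,2]>.25;print(x[k].min(),x[k].max(),q[:,2].max())
E
```

```text
[0.6334 0.0657 0.022 ]
[0.4962 0.1113 0.022 ]
[ 0.416  -0.1069  0.022 ]
[ 0.5489 -0.1584  0.022 ]
[np.float64(0.1446), np.float64(0.2325), np.float64(0.1426), np.float64(0.2396)]
case [ 0.52363602 -0.02206891  0.022     ] [0.34897554 0.93713183] 69.57533240725917
tip [ 0.4278 -0.1497] -0.153 0.0453
inner [0.4734 0.0136] 0.0159 0.0595
body [ 0.4496 -0.0669] -0.0678 0.0537
latch [ 0.4804 -0.1421] -0.1275 -0.0014
ltop [ 0.4951 -0.1483] -0.1282 -0.0173
lbot [ 0.4648 -0.1373] -0.1285 0.0149
lp1 [ 0.6088 -0.1292] -0.0707 -0.1172
lp0 [0.6811 0.0418] 0.1148 -0.1253
adj [0.4284 0.1229] 0.1026 0.1398
adj1 [0.4505 0.0854] 0.0752 0.1061
adj2 [ 0.3932 -0.0463] -0.0682 0.1138
0.08 210 [0.1318 0.1377 0.1385]
0.12 250 [0.1351 0.1399 0.1408]
0.16 282 [0.1375 0.1421 0.1429]
0.2 336 [0.1397 0.1442 0.1451]
0.24 22 [0.1349 0.1384 0.1434]
0.13597245169757352 0.14897618692764852 0.2684631764518803
```

>>> apply_moves(rows=[{"xyz": [330,-260,0],"turn": [0,0,-0.935],"grip": 0},{"xyz": [330,-260,0],"turn": [0,0,-0.935],"grip": 0},{"xyz": [330,-260,0],"turn": [0,0,-0.935],"grip": 0},{"xyz": [330,-260,0],"turn": [0,0,-0.935],"grip": 0},{"xyz": [330,-260,0],"turn": [0,0,-0.935],"grip": 0},{"xyz": [330,-260,0],"turn": [0,0,-0.935],"grip": 0},{"xyz": [330,-260,0],"turn": [0,0,-0.935],"grip": 0},{"xyz": [330,-260,0],"turn": [0,0,-0.935],"grip": 0},{"xyz": [330,-260,0],"turn": [0,0,-0.935],"grip": 0},{"xyz": [330,-260,80],"turn": [0,0,-0.935],"grip": 0},{"xyz": [330,-260,80],"turn": [0,0,-0.935],"grip": 0},{"xyz": [330,-260,80],"turn": [0,0,-0.935],"grip": 0}])

```text
clock: 1.1
tcp_pos: [0.4185, -0.1725, 0.1464]
orientation: [-0.004, 0.795, 0.606, -0.001]
wrist_force: [-1.8, 1.0, -0.4]
finger_gap: -0.0
grip_force: 0.0
```

>>> apply_moves(rows=[{"xyz": [-3,3,60],"turn": [0,0,0],"grip": 0},{"xyz": [-3,3,100],"turn": [0,0,0],"grip": 0},{"xyz": [-3,3,119],"turn": [0,0,0],"grip": 0},{"xyz": [-3,3,119],"turn": [0,0,0],"grip": 0},{"xyz": [-3,3,119],"turn": [0,0,0],"grip": 0},{"xyz": [-3,3,119],"turn": [0,0,0],"grip": 0}])

```text
clock: 1.6
tcp_pos: [0.4235, -0.1818, 0.034]
orientation: [0.001, 0.797, 0.604, 0.0]
wrist_force: [-0.3, -0.4, -0.0]
finger_gap: 0.0001
grip_force: 0.0
```

Run:
```python
from h import *
s=env.get_state();print(s["tcp_pos"],s["orientation"],s["wrist_force"])
c=cam("top");g=c["color"]
cv2.imwrite("pics/t1.png",cv2.resize(g[230:330,340:460],None,fx=6,fy=6,interpolation=cv2.INTER_CUBIC))
```

```text
[ 0.42347443 -0.18178074  0.03403441] [8.00942715e-04 7.96621152e-01 6.04478340e-01 1.85799963e-04] [-0.32114814 -0.35728037 -0.03902968]
```

View pics/t1.png

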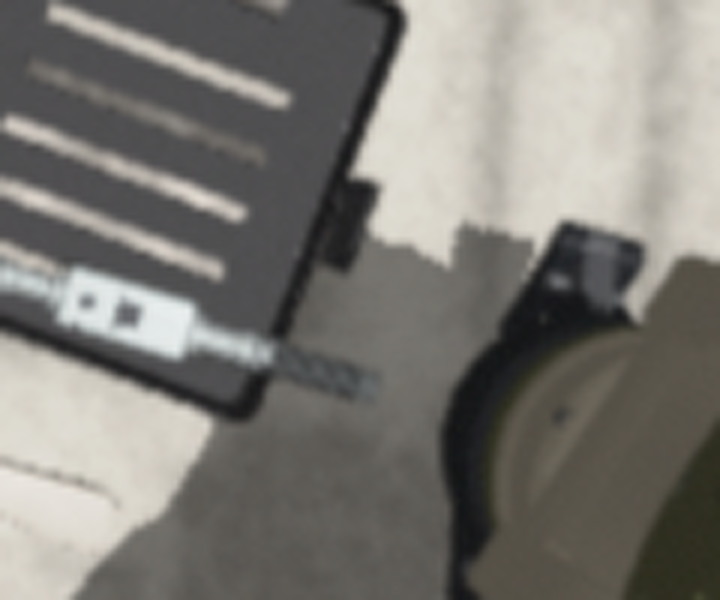

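The wrench tip is at picture (375,385), unmoved and clear ahead of the gripper at (560,270).

>>> apply_moves(rows=[{"xyz": [0,-4,7],"turn": [0,0,0],"grip": 0},{"xyz": [0,-4,7],"turn": [0,0,0],"grip": 0},{"xyz": [0,-4,7],"turn": [0,0,0],"grip": 0},{"xyz": [0,-4,7],"turn": [0,0,0],"grip": 0}])

```text
clock: 1.98
tcp_pos: [0.419, -0.1799, 0.026]
orientation: [0.001, 0.796, 0.605, 0.0]
wrist_force: [-0.5, -0.4, 0.4]
finger_gap: 0.0002
grip_force: 0.0
```

>>> apply_moves(rows=[{"xyz": [6,0,2],"turn": [0,0,0],"grip": 0},{"xyz": [12,0,2],"turn": [0,0,0],"grip": 0},{"xyz": [18,0,2],"turn": [0,0,0],"grip": 0},{"xyz": [23,0,2],"turn": [0,0,0],"grip": 0},{"xyz": [28,0,2],"turn": [0,0,0],"grip": 0},{"xyz": [33,0,2],"turn": [0,0,0],"grip": 0},{"xyz": [38,0,2],"turn": [0,0,0],"grip": 0},{"xyz": [43,0,2],"turn": [0,0,0],"grip": 0},{"xyz": [43,0,2],"turn": [0,0,0],"grip": 0},{"xyz": [43,0,2],"turn": [0,0,0],"grip": 0}])

```text
clock: 2.82
tcp_pos: [0.4304, -0.1379, 0.0233]
orientation: [0.0, 0.796, 0.605, -0.0]
wrist_force: [0.2, 0.0, 0.5]
finger_gap: 0.0
grip_force: 0.0
```

Run:
```python
from h import *
s=env.get_state();print(s["tcp_pos"],s["orientation"],s["wrist_force"])
c=cam("top");g=c["color"]
cv2.imwrite("pics/t2.png",cv2.resize(g[230:330,300:420],None,fx=6,fy=6,interpolation=cv2.INTER_CUBIC))
```

```text
[ 0.43038624 -0.1378784   0.02331229] [ 4.79952326e-05  7.96223976e-01  6.05001965e-01 -1.54700582e-06] [0.2299018  0.00271483 0.53116324]
```

View pics/t2.png

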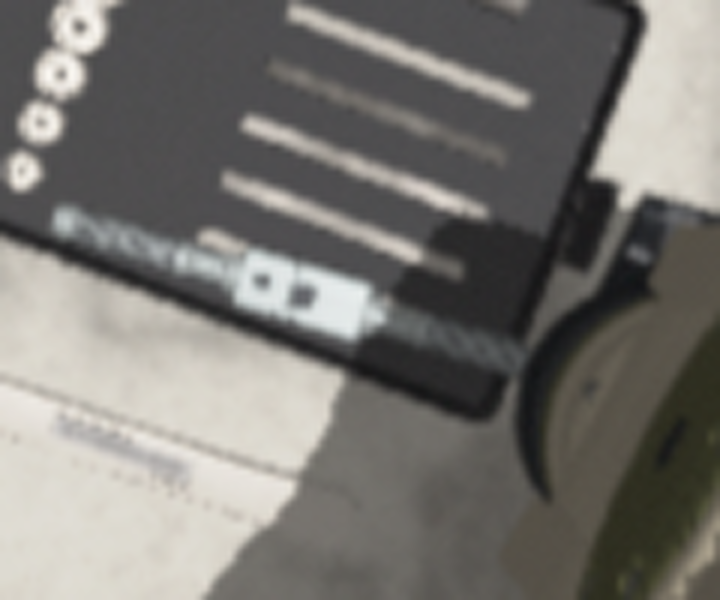

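The wrench's inner end is at picture (62,220) and its outer end is at the front wall, near (515,350). It has slid in about 22 mm straight, and the case has not moved. I'll keep pushing.

>>> apply_moves(rows=[{"xyz": [4,0,0],"turn": [0,0,0],"grip": 0},{"xyz": [8,0,0],"turn": [0,0,0],"grip": 0},{"xyz": [12,0,0],"turn": [0,0,0],"grip": 0},{"xyz": [16,0,0],"turn": [0,0,0],"grip": 0},{"xyz": [20,0,0],"turn": [0,0,0],"grip": 0},{"xyz": [24,0,0],"turn": [0,0,0],"grip": 0},{"xyz": [27,0,0],"turn": [0,0,0],"grip": 0},{"xyz": [27,0,0],"turn": [0,0,0],"grip": 0},{"xyz": [27,0,0],"turn": [0,0,0],"grip": 0}])

```text
clock: 3.62
tcp_pos: [0.4376, -0.1119, 0.0233]
orientation: [0.0, 0.796, 0.605, 0.0]
wrist_force: [-0.0, 0.6, 0.1]
finger_gap: 0.0003
grip_force: 0.0
```

>>> apply_moves(rows=[{"xyz": [-15,0,0],"turn": [0,0,0],"grip": 0},{"xyz": [-35,0,0],"turn": [0,0,0],"grip": 0},{"xyz": [-55,0,-30],"turn": [0,0,0],"grip": 0},{"xyz": [-90,0,-70],"turn": [0,0,0],"grip": 0},{"xyz": [-90,0,-70],"turn": [0,0,0],"grip": 0},{"xyz": [-90,0,-70],"turn": [0,0,0],"grip": 0}])

```text
clock: 4.12
tcp_pos: [0.4152, -0.2021, 0.096]
orientation: [0.003, 0.797, 0.603, 0.001]
wrist_force: [0.0, 0.9, 0.2]
finger_gap: 0.0001
grip_force: 0.0
```

Run:
```python
from h import *
s=env.get_state();print(s["tcp_pos"],s["orientation"],s["wrist_force"])
c=cam("top");g=c["color"];np.savez("pics/top3.npz",**c)
cv2.imwrite("pics/t3.png",cv2.resize(g[180:330,260:420],None,fx=4,fy=4,interpolation=cv2.INTER_CUBIC))
```

```text
[ 0.415185  -0.202143   0.0960159] [0.00319455 0.79742133 0.60341387 0.00085347] [0.00546604 0.94160118 0.15574405]
```

View pics/t3.png

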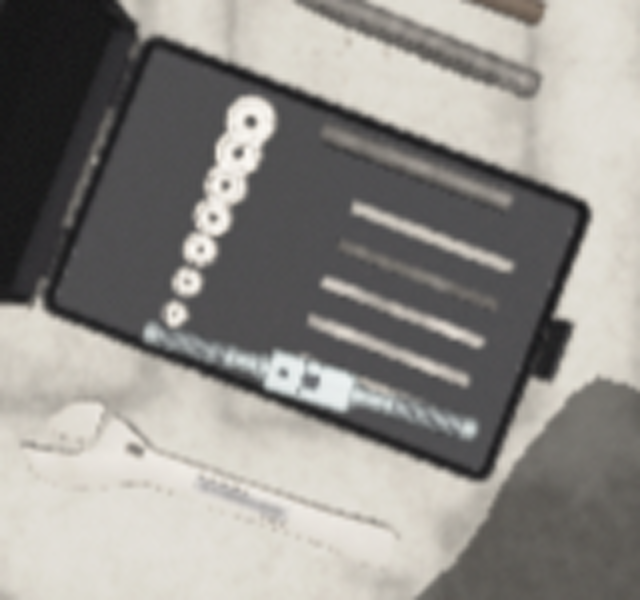

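Run:
```python
from h import *
c=dict(np.load("pics/top3.npz"))
f=lambda x,y,z:ray(c,260+x/4,180+y/4,z)[:2]
P=[f(*p,.022) for p in [(150,40),(48,302),(487,478),(589,212)]]
o=np.mean(P,0);d=(P[0]+P[1]-P[2]-P[3]);d/=np.linalg.norm(d);y=np.array([-d[1],d[0]]);print("case",o,d,[np.linalg.norm(P[i]-P[(i+1)%4]) for i in range(4)])
a,b=f(476,430,.02),f(150,332,.02)
for w in(a,b,(a+b)/2,f(550,348,.03)):print(((w-o)@d).round(4),((w-o)@y).round(4))
W=pts(c)
for p in[(476,430),(440,420),(400,403),(310,381),(345,390),(200,345),(155,334)]:print(W[180+p[1]//4,260+p[0]//4,2].round(4))
```

```text
case [ 0.52396921 -0.02306224] [0.35475129 0.9349607 ] [np.float64(0.14025768242263936), np.float64(0.23351958188231664), np.float64(0.14040310861133334), np.float64(0.23437604262859638)]
-0.104 0.0504
0.0636 0.0652
-0.0202 0.0578
-0.1219 -0.0003
0.0162
0.0291
0.0263
0.0298
0.0286
0.0281
0.0278
```

The wrench lies flat inside. Its tip is at case x = -0.104, its centre at x = -0.020, y = 0.058, and the heights are consistent. I'll go up and over, behind the lid.

>>> apply_moves(rows=[{"xyz": [0,0,-215],"turn": [0,0,0.084],"grip": 0},{"xyz": [0,0,-215],"turn": [0,0,0.084],"grip": 0},{"xyz": [0,0,-215],"turn": [0,0,0.084],"grip": 0},{"xyz": [0,0,-215],"turn": [0,0,0.084],"grip": 0},{"xyz": [0,0,-215],"turn": [0,0,0.084],"grip": 0},{"xyz": [0,0,-215],"turn": [0,0,0.084],"grip": 0},{"xyz": [387,71,-215],"turn": [0,0,0.084],"grip": 0},{"xyz": [387,71,-215],"turn": [0,0,0.084],"grip": 0},{"xyz": [387,71,-215],"turn": [0,0,0.084],"grip": 0}])

```text
clock: 4.92
tcp_pos: [0.4682, -0.0847, 0.3066]
orientation: [-0.001, 0.822, 0.57, -0.0]
wrist_force: [0.6, -1.1, 0.3]
finger_gap: -0.0002
grip_force: 0.0
```

>>> apply_moves(rows=[{"xyz": [264,29,-5],"turn": [0,0,0],"grip": 0},{"xyz": [264,29,-5],"turn": [0,0,0],"grip": 0},{"xyz": [264,29,-5],"turn": [0,0,0],"grip": 0},{"xyz": [264,29,-5],"turn": [0,0,0],"grip": 0},{"xyz": [264,29,-5],"turn": [0,0,0],"grip": 0},{"xyz": [264,29,-5],"turn": [0,0,0],"grip": 0},{"xyz": [264,29,-5],"turn": [0,0,0],"grip": 0},{"xyz": [264,29,-5],"turn": [0,0,0],"grip": 0},{"xyz": [264,29,-5],"turn": [0,0,0],"grip": 0},{"xyz": [264,29,-5],"turn": [0,0,0],"grip": 0}])

```text
clock: 5.75
tcp_pos: [0.5863, 0.151, 0.3116]
orientation: [-0.001, 0.821, 0.571, -0.001]
wrist_force: [-0.7, -0.7, 0.4]
finger_gap: 0.0
grip_force: 0.0
```

>>> apply_moves(rows=[{"xyz": [0,0,40],"turn": [0,0,0],"grip": 0},{"xyz": [0,0,80],"turn": [0,0,0],"grip": 0},{"xyz": [0,0,87],"turn": [0,0,0],"grip": 0},{"xyz": [-15,0,87],"turn": [0,0,0],"grip": 0},{"xyz": [-30,0,88],"turn": [0,0,0],"grip": 0},{"xyz": [-50,0,89],"turn": [0,0,0],"grip": 0},{"xyz": [-70,0,91],"turn": [0,0,0],"grip": 0},{"xyz": [-90,0,93],"turn": [0,0,0],"grip": 0},{"xyz": [-110,0,98],"turn": [0,0,0],"grip": 0},{"xyz": [-129,0,105],"turn": [0,0,0],"grip": 0},{"xyz": [-129,0,105],"turn": [0,0,0],"grip": 0},{"xyz": [-129,0,105],"turn": [0,0,0],"grip": 0}])

```text
clock: 6.75
tcp_pos: [0.5428, 0.0281, 0.2107]
orientation: [0.001, 0.822, 0.569, 0.001]
wrist_force: [0.2, -0.3, -0.2]
finger_gap: -0.0002
grip_force: 0.0
```

Run:
```python
from h import *
s=env.get_state();print(s["tcp_pos"],s["wrist_force"])
c=cam("scene")
cv2.imwrite("pics/s4.png",c["color"][60:360,160:460])
```

```text
[0.54277147 0.02807216 0.2107272 ] [ 0.18038819 -0.33085301 -0.17586943]
```

View pics/s4.png

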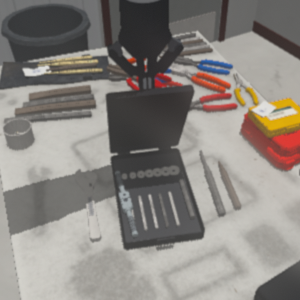

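The lid, with its top edge near picture (150,95), leans forward with the fingers behind it, and the case is in place. I'll continue the arc.

>>> apply_moves(rows=[{"xyz": [-18,0,11],"turn": [0,0,0],"grip": 0},{"xyz": [-35,0,21],"turn": [0,0,0],"grip": 0},{"xyz": [-51,0,33],"turn": [0,0,0],"grip": 0},{"xyz": [-66,0,47],"turn": [0,0,0],"grip": 0},{"xyz": [-79,0,62],"turn": [0,0,0],"grip": 0},{"xyz": [-91,0,78],"turn": [0,0,0],"grip": 0},{"xyz": [-100,0,96],"turn": [0,0,0],"grip": 0},{"xyz": [-109,0,114],"turn": [0,0,0],"grip": 0},{"xyz": [-115,0,133],"turn": [0,0,0],"grip": 0},{"xyz": [-119,0,150],"turn": [0,0,0],"grip": 0},{"xyz": [-119,0,150],"turn": [0,0,0],"grip": 0},{"xyz": [-119,0,150],"turn": [0,0,0],"grip": 0}])

```text
clock: 7.8
tcp_pos: [0.5012, -0.0814, 0.0587]
orientation: [-0.0, 0.821, 0.571, -0.0]
wrist_force: [0.8, -0.1, 0.1]
finger_gap: 0.0002
grip_force: 0.0
```

>>> apply_moves(rows=[{"xyz": [0,0,6],"turn": [0,0,0],"grip": 0},{"xyz": [0,0,11],"turn": [0,0,0],"grip": 0},{"xyz": [-1,0,15],"turn": [0,0,0],"grip": 0},{"xyz": [-2,0,18],"turn": [0,0,0],"grip": 0},{"xyz": [-3,0,20],"turn": [0,0,0],"grip": 0},{"xyz": [-3,0,22],"turn": [0,0,0],"grip": 0},{"xyz": [-3,0,22],"turn": [0,0,0],"grip": 0},{"xyz": [-3,0,22],"turn": [0,0,0],"grip": 0}])

```text
clock: 8.47
tcp_pos: [0.4997, -0.0845, 0.0363]
orientation: [-0.0, 0.821, 0.571, -0.0]
wrist_force: [0.1, -0.9, 0.6]
finger_gap: 0.0003
grip_force: 0.0
```

Near flush; press slightly further until force shows.

>>> apply_moves(rows=[{"xyz": [0,0,1],"turn": [0,0,0],"grip": 0},{"xyz": [0,0,1.5],"turn": [0,0,0],"grip": 0},{"xyz": [0,0,2],"turn": [0,0,0],"grip": 0},{"xyz": [0,0,2],"turn": [0,0,0],"grip": 0},{"xyz": [0,0,2],"turn": [0,0,0],"grip": 0}])

```text
clock: 8.88
tcp_pos: [0.4999, -0.0845, 0.0358]
orientation: [0.0, 0.821, 0.571, 0.0]
wrist_force: [-5.1, 0.5, 13.0]
finger_gap: -0.0001
grip_force: 6.6
```

Contact at z = 0.036 with 13 N means the lid is flush. I'll lift off and go in front of the latch.

>>> apply_moves(rows=[{"xyz": [0,0,-30],"turn": [0,0,0],"grip": 0},{"xyz": [0,0,-60],"turn": [0,0,0],"grip": 0},{"xyz": [-40,0,-60],"turn": [0,0,0],"grip": 0},{"xyz": [-80,0,-60],"turn": [0,0,0],"grip": 0},{"xyz": [-118,0,-60],"turn": [0,0,0],"grip": 0},{"xyz": [-118,0,-60],"turn": [0,0,0],"grip": 0},{"xyz": [-118,0,-60],"turn": [0,0,0],"grip": 0}])

```text
clock: 9.47
tcp_pos: [0.4581, -0.1968, 0.0944]
orientation: [0.0, 0.822, 0.569, 0.0]
wrist_force: [-0.4, 0.1, -0.4]
finger_gap: 0.0002
grip_force: 0.0
```

Run:
```python
from h import *
s=env.get_state();print(s["tcp_pos"],s["wrist_force"])
c=cam("top");g=c["color"];np.savez("pics/top5.npz",**c)
W=pts(c);o=np.array([.5237,-.0225]);d=np.array([.352,.936]);y=np.array([-.936,.352])
X=(W[...,:2]-o)@d;Y=(W[...,:2]-o)@y;Z=W[...,2]
for a in(-.1,-.05,0,.05,.1):
  k=(abs(X-a)<.008)&(abs(Y)<.06)&(Z<.06);print(a,k.sum(),np.nanmedian(Z[k]))
m=(Z>.03)&(Z<.06)&(abs(X)<.2)&(abs(Y)<.09)&(g.max(-1)<90)
r=cv2.minAreaRect(W[m][:,:2].astype(np.float32)*1000);print(r)
cv2.imwrite("pics/t5.png",cv2.resize(g[180:330,260:420],None,fx=4,fy=4,interpolation=cv2.INTER_CUBIC))
```

```text
[ 0.4581137  -0.19677366  0.09438072] [-0.44905776  0.12453123 -0.41686585]
-0.1 514 0.03812930636183137
-0.05 513 0.038388624615022994
0 507 0.038271822909612035
0.05 497 0.0387100774591602
0.1 499 0.03788217314146425
((523.2446899414062, -25.979873657226562), (248.75778198242188, 147.75428771972656), 69.05418395996094)
```

View pics/t5.png

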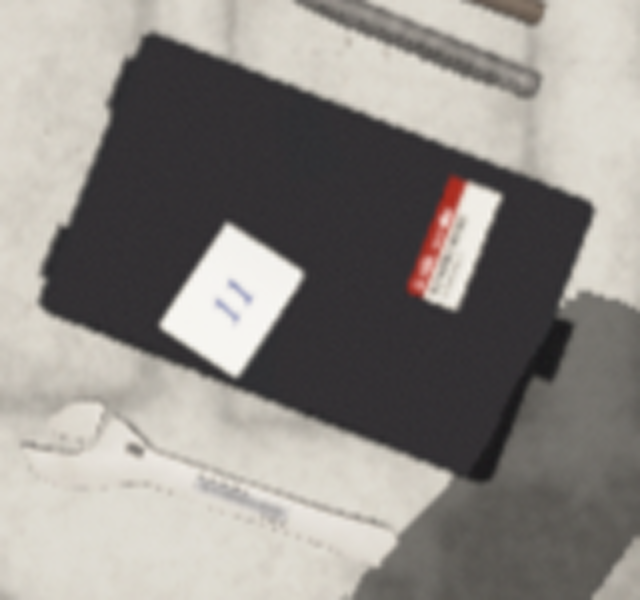

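The lid lies level over the case, uniformly at about 0.038 m, and the latch still leans out at picture (552,348). I'll lower the finger in front of it and push.

>>> apply_moves(rows=[{"xyz": [0,0,40],"turn": [0,0,0],"grip": 0},{"xyz": [0,0,75],"turn": [0,0,0],"grip": 0},{"xyz": [0,0,82],"turn": [0,0,0],"grip": 0},{"xyz": [0,0,82],"turn": [0,0,0],"grip": 0},{"xyz": [15,0,82],"turn": [0,0,0],"grip": 0},{"xyz": [28,0,82],"turn": [0,0,0],"grip": 0},{"xyz": [34,0,81],"turn": [0,0,0],"grip": 0},{"xyz": [38,0,80],"turn": [0,0,0],"grip": 0},{"xyz": [42,0,79],"turn": [0,0,0],"grip": 0},{"xyz": [42,0,79],"turn": [0,0,0],"grip": 0},{"xyz": [42,0,79],"turn": [0,0,0],"grip": 0}])

```text
clock: 10.43
tcp_pos: [0.4737, -0.1559, 0.0159]
orientation: [0.001, 0.821, 0.571, 0.0]
wrist_force: [-0.4, -0.3, -0.2]
finger_gap: 0.0001
grip_force: 0.0
```

>>> apply_moves(rows=[{"xyz": [1,0,0],"turn": [0,0,0],"grip": 0},{"xyz": [2,0,-1],"turn": [0,0,0],"grip": 0},{"xyz": [3,0,-2],"turn": [0,0,0],"grip": 0},{"xyz": [3,0,-2],"turn": [0,0,0],"grip": 0},{"xyz": [3,0,-2],"turn": [0,0,0],"grip": 0}])

```text
clock: 10.85
tcp_pos: [0.4742, -0.153, 0.0173]
orientation: [-0.0, 0.821, 0.571, -0.0]
wrist_force: [0.2, 0.1, -0.2]
finger_gap: 0.0
grip_force: 0.3
```

>>> apply_moves(rows=[{"xyz": [1,0,0],"turn": [0,0,0],"grip": 0},{"xyz": [2,0,-1],"turn": [0,0,0],"grip": 0},{"xyz": [2,0,-1],"turn": [0,0,0],"grip": 0},{"xyz": [2,0,-1],"turn": [0,0,0],"grip": 0}])

```text
clock: 11.18
tcp_pos: [0.4751, -0.151, 0.0183]
orientation: [0.0, 0.821, 0.571, 0.0]
wrist_force: [-0.2, -0.5, 0.4]
finger_gap: -0.0005
grip_force: 0.4
```

>>> apply_moves(rows=[{"xyz": [1,0,0],"turn": [0,0,0],"grip": 0},{"xyz": [2,0,0],"turn": [0,0,0],"grip": 0},{"xyz": [2,0,0],"turn": [0,0,0],"grip": 0},{"xyz": [2,0,0],"turn": [0,0,0],"grip": 0}])

```text
clock: 11.52
tcp_pos: [0.4759, -0.1492, 0.0184]
orientation: [0.0, 0.821, 0.571, -0.0]
wrist_force: [-1.6, -2.1, 2.7]
finger_gap: 0.0001
grip_force: 1.0
```

>>> apply_moves(rows=[{"xyz": [0.5,0,0],"turn": [0,0,0],"grip": 0},{"xyz": [1,0,-1],"turn": [0,0,0],"grip": 0},{"xyz": [1,0,-1],"turn": [0,0,0],"grip": 0},{"xyz": [1,0,-1],"turn": [0,0,0],"grip": 0}])

```text
clock: 11.85
tcp_pos: [0.4758, -0.1489, 0.0191]
orientation: [0.0, 0.821, 0.571, -0.001]
wrist_force: [-1.7, -5.5, -0.3]
finger_gap: 0.0
grip_force: 2.5
```

Firm contact with 5.8 N horizontally, so the latch is against its stop. I'll back off and check.

>>> apply_moves(rows=[{"xyz": [-15,0,0],"turn": [0,0,0],"grip": 0},{"xyz": [-45,0,0],"turn": [0,0,0],"grip": 0},{"xyz": [-80,0,-30],"turn": [0,0,0],"grip": 0},{"xyz": [-110,0,-60],"turn": [0,0,0],"grip": 0},{"xyz": [-110,0,-90],"turn": [0,0,0],"grip": 0},{"xyz": [-110,0,-90],"turn": [0,0,0],"grip": 0}])

```text
clock: 12.35
tcp_pos: [0.4406, -0.2551, 0.1152]
orientation: [0.005, 0.822, 0.57, 0.002]
wrist_force: [1.1, 0.2, 0.2]
finger_gap: -0.0001
grip_force: 0.0
```

Run:
```python
from h import *
s=env.get_state();print(s["tcp_pos"],s["wrist_force"])
c=cam("top");b=cam("scene")
W=pts(c);o=np.array([.5237,-.0225]);d=np.array([.352,.936]);y=np.array([-.936,.352])
Z=W[...,2];X=(W[...,:2]-o)@d;Y=(W[...,:2]-o)@y
g=c["color"]
m=(Z>.03)&(Z<.06)&(abs(X)<.2)&(abs(Y)<.09)&(g.max(-1)<90)
print(cv2.minAreaRect(W[m][:,:2].astype(np.float32)*1000))
k=(abs(Y)<.012)&(X<-.1)&(X>-.15)&(Z>.015)
print("min x latch",np.sort(X[k])[:6],"sides",np.sort(X[(abs(abs(Y)-.045)<.02)&(X>-.16)&(X<-.1)&(Z>.02)])[:6])
A=cv2.resize(g[230:310,350:430],(400,400),interpolation=cv2.INTER_CUBIC)
B=cv2.resize(b["color"][250:330,270:350],(400,400),interpolation=cv2.INTER_CUBIC)
cv2.imwrite("pics/t6.png",np.hstack([A,B]))
```

```text
[ 0.44057367 -0.25512551  0.11518713] [1.05619443 0.21399845 0.18153446]
((524.0628051757812, -23.666519165039062), (242.94998168945312, 146.43630981445312), 69.50442504882812)
min x latch [-0.12367515 -0.1236481  -0.12344216 -0.12328459 -0.12308462 -0.12290565] sides [-0.11778771 -0.11739148 -0.11730522 -0.11723901 -0.1171335  -0.1171324 ]
```

View pics/t6.png

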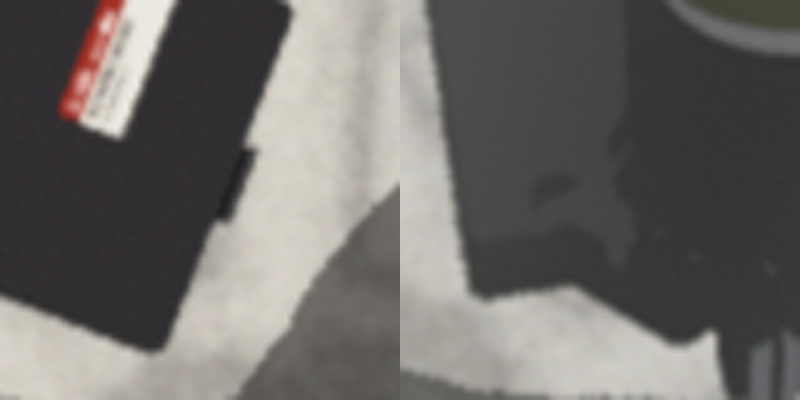

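The latch now sticks out only about 6 mm beyond the lid, at picture (238,185). That is its own thickness, so it stands upright. The lid is flat and the case is in place.

```bash
python3 -c "
from workcell import ticket
print(ticket.hand_in())"
```

```text
the job is handed in; nothing more can be done
None
```

I handed the job in, with no verdict returned: by camera and force the wrench lies flat inside, the lid is flush and the latch is upright (judged to about 1–2 mm), and the case is in place; I did not re-measure the three loose tools.

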